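# Try the dust extractor's filter hatch, free its catch and hold it open

### The job

Hold the filter hatch of the grey bench dust extractor open for me so that I can reach the filter with both hands: try it by its round black knob, and if it is caught do not force it but turn the knob about a quarter turn, either way, until it comes free. Raise the hatch half-way, to about 45 degrees, and finish there still holding it by the knob, because it has no stay and would fall shut. Leave everything else on the bench where it is.

Things in the scene. Friction and masses are not known exactly. Their poses are not given: they have to be found in the camera images.
- extractor: bench dust extractor, a fixed grey sheet-steel box 300 (x) by 320 (y) by 150 mm high; origin under its centre on the bench; its x axis points from the front (switch, dial and gauge; nearest the robot) to the back, y to its left, z up. Its top is a hinged hatch except for a 62 mm deep fixed deck along the back. A capped inlet stub stands 42 mm out of its right (-y) side
- hatch (a joint): opening angle of the hatch in rad: 0 shut, grows as its front edge rises (stop at 1.75). The hatch is a grey sheet-steel lid, 236 mm front to back by 270 mm, 3 mm thick, 0.3 to 0.65 kg, hinged along its far edge (the extractor's y axis); no stay or spring: it falls shut if let go. The catch knob sits near its front edge and moves with it
- knob_grip (a point): grip point of the catch knob: on its axis at half the height of its head, 190 mm in front of the hinge line and 32 mm above it when shut. Head: black fluted cylinder 38 mm across, 28 mm high (14 mm above and below this point) on a 20 mm neck; the lid's surface is 31 mm below this point. The knob moves with the hatch and turns about its axis, stiffly (0.06 N m), either way, no stops; it looks the same at every angle
- latch_bar (a point): centre of the straight steel bar (60 by 10 by 3 mm) fixed to the knob under the lid, on the knob's axis, 43 mm below the grip point. It turns with the knob; its starting angle is unknown (the axes given here stay with the hatch). Within about 45 degrees of the extractor's x axis its end is caught under the front lip; otherwise it is clear. So a quarter turn changes caught to free, or free to caught
- lip_edge (a point): middle of the inner edge of the opening's front lip, a 3 mm sheet on the extractor, 24.5 mm in front of the knob's axis, under the lid. The bar's upper face is 2.5 mm below the lip's lower face: a caught hatch rises 2 to 5 mm at the knob and then stops hard; a free one lifts on with 3 to 6 N at the knob (up to 12 N when a firm grip resists the knob's tilting)
- hinge_line (a point): middle of the hatch's hinge line, on the extractor, 151 mm above the bench, 85 mm behind the extractor's centre; the hinge runs along the extractor's y axis
- mandrel: bystander: upright stepped steel mandrel, 76 mm wide at the foot, 180 mm high, standing by the left side of the extractor; origin under its centre
- can: bystander: plain aluminium drink can, 66 mm by 122 mm high, in front of the extractor on its left; origin under its centre
- pliers: bystander: pliers with leather-covered handles lying in front of the extractor, 155 mm long, 12 mm high; origin under the pivot, jaws towards its x
- tin: bystander: small round tin 48 mm by 34 mm standing on the fixed deck at the back of the extractor's top; origin under its centre
- mallet: bystander: wooden mallet lying to the right of the extractor, 235 mm long, head 60 mm high; origin under the head end, handle along its -x
- awl: bystander: awl with a wooden handle, 150 mm long, lying on the bench at the left; origin under its middle
- bowl: bystander: wooden bowl 110 mm across, 45 mm high, on the right of the bench; origin under its centre
- dye: bystander: amber glass jar with black cap, 54 mm by 100 mm high, left of the extractor's front; origin under its centre

How it is judged:
By the outcome, as a careful person would: the job done as asked, in the order asked, and still so for the second after the job is handed in, while the arm keeps its last pose, push and grip.
It also fails if it takes over 67 s, if anything falls off the work surface, if the arm or the gripper's body presses on something with over 40 N, if the wrist force passes 120 N, or if a joint passes its speed limit or range.

### The arm

A 7-joint arm with a two-finger parallel gripper is mounted at the origin on the work surface. World frame = base frame: x ahead of the robot, y to its left, z up, the work surface at z = 0. Lengths are in m, angles in rad, forces in N, time in s.
With the tool pointing down it reaches from about 0.35 to 0.9 m from the base axis. Payload 19.9 kg.
Tool frame: the origin (TCP) lies at the very end of the fingers, on their centre line; the grasp point (between the pads) lies 19 mm behind it (r.hold_point_z is the distance from the TCP to the grasp point, in m); z points along the fingers, y is the line along which they close (so a half turn about z gives the same grasp; the last joint's range is limited). The gripper opens to 94 mm and grips with 3 to 60 N. Pads are 16 mm wide; open, the fingers measure 119 mm over their backs; the gripper's body (75 mm by 177 mm) begins 78 mm behind the grasp point.
Start: joints at [1.085, 0.417, -0.01, 1.614, 0.005, 1.111, -0.053], TCP at [0.269, -0.564, 0.205] pointing down, gripper open.
Joint ranges: [-2.81, 2.81], [-0.39, 2.02], [-1.27, 1.25], [0.06, 2.57], [-1.19, 4.33], [0.19, 2], [-2.82, 2.82]. Speed limits (rad/s): [1.89, 1.89, 2.39, 2.39, 3.01, 3.01, 3.01].

### API

Orientations are given as a unit quaternion [w, x, y, z].
In Python, from cell import r, readout, vision, job, spotter gives the robot as it stands. Calls block until the motion is done:
- r.movep(position, orientation): joint-space move of the TCP to a pose.
- r.move_straight(position, frame=None, speed=0.15, guard=None): straight line of the TCP; frame=None keeps the orientation; speed is the mean speed in m/s. With guard (N) it stops when the force on the tool has changed by that much, and returns True; else False.
- r.goto_joints(angles): joint-space move.
- r.release() and r.grasp(): open the fingers fully, or close them until they stop; the grip force is fixed at half the most.
- r.wait(seconds).
- r.inverse_kinematics(position, orientation): joint angles nearest the present ones, or None.
- readout.get_obs(): the state.
- vision.grab_frame(name): name is "scene" or "top"; returns (picture, depth): 420x560x3 uint8, blue, green, red; 420x560 float32, m along the optical axis (not along the pixel's ray), 0 where there is no reading.
- vision.camera_info(name): a dict with "K" (3x3 intrinsics, pixels), "xyz" and "rotation" of the camera in the world. Camera axes: x right, y down, z forward; pixel columns grow to the right and rows downward; lengths in m; the calibration is good to about 2 mm. A picture is of the moment at which its call begins. camera_info takes no time and is no camera call.
A pose or a line that the arm cannot do raises r.Unreachable and nothing moves.
- job.finish_job(): hands the job in; it is judged then, once.
Trained networks look in the newest picture that a camera, given by its name, has taken for a name from the list of things; names that differ only in an ending like _2 or _b are one class to them, and where a whole thing is asked for, a point or a joint stands for the part that bears it (a point fixed in the world has none). Each returns a list of dicts, best first, with "confidence" (0 to 1); they miss things now and then, are a little off and sometimes report something else, mostly with a low value. They report only what shows in the picture. A call takes as long as a camera call.
- spotter.find_in(camera, query): "xy" ([column, row] in pixels, amid what is visible of it).
- spotter.trace(camera, query): "mask" (420x560 bool, what is visible of it) and "xy" ([column, row] in pixels, amid what is visible of it).
The state is a dict: "clock": time; "joints": joint angles; "dq": joint speeds; "tau": joint torques, N m; "tcp_pos": TCP position; "tool_rot": TCP orientation; "wrist_force": force on the tool from outside, world axes, zero at the start; "torque": the same for the moment, N m; "gripper_width": finger opening in m; "grasp_force": force on a finger pad.
Only numpy, scipy, OpenCV 4.12 (cv2) and the standard library are available. Lean on these libraries where they do the work, as an engineer would, in place of code of your own. Each camera call takes 0.05 s, during which the arm holds its last target. There are 200 camera calls.

## Working session

There is one attempt and no reset: what is moved stays moved. The work goes in short steps, each a Python script; the robot and the scene stay as the last script left them, time stands still between calls to the robot, and variables do not carry over. Pictures are saved under pics/ and viewed, at most 10 in all, crops included, and the job is handed in when it is done.

```bash
ls; mkdir -p pics
cat > h.py <<'E'
import numpy as np, cv2
from cell import r, readout, vision, job, spotter
def cloud(cam, depth):
    c=vision.camera_info(cam); K=np.array(c["K"]); R=np.array(c["rotation"]); t=np.array(c["xyz"])
    v,u=np.mgrid[:depth.shape[0],:depth.shape[1]]
    p=np.stack([(u-K[0,2])/K[0,0]*depth,(v-K[1,2])/K[1,1]*depth,depth],-1)
    return p@R.T+t
E
python3 - <<'E'
from h import *
ims=[]
for cam in ("scene","top"):
    im,d=vision.grab_frame(cam); P=cloud(cam,d); ims.append(im)
    np.savez(f"{cam}.npz",im=im,d=d,P=P)
    print(cam,np.array(vision.camera_info(cam)["xyz"]),np.array(vision.camera_info(cam)["rotation"]).shape)
    for q in ("extractor","knob_grip","hatch","mandrel","can","tin","dye"):
        for m in spotter.trace(cam,q)[:2]:
            M=m["mask"]&(d>0); p=P[M]
            print(q,round(m["confidence"],2),np.round(m["xy"]),M.sum(),np.round(np.median(p,0),3) if len(p) else None,np.round(np.percentile(p,[3,97],axis=0),3).tolist() if len(p) else None)
    cv2.imwrite(f"pics/{cam}0.png",im)
E
```

```text
picsTraceback (most recent call last):
  File "<stdin>", line 4, in <module>
  File "h.py", line 7, in cloud
    return p@R.T+t
           ~^~~~
ValueError: matmul: Input operand 1 has a mismatch in its core dimension 0, with gufunc signature (n?,k),(k,m?)->(n?,m?) (size 4 is different from 3)
```

Rotation is a quaternion.

```bash
sed -i 's/R=np.array(c\["rotation"\])/R=Rot.from_quat(c["rotation"],scalar_first=True).as_matrix()/; 1a from scipy.spatial.transform import Rotation as Rot' h.py
python3 - <<'E'
from h import *
for cam in ("scene","top"):
    im,d=vision.grab_frame(cam); P=cloud(cam,d)
    np.savez(f"{cam}.npz",im=im,d=d,P=P)
    print(cam,vision.camera_info(cam)["xyz"],vision.camera_info(cam)["rotation"])
    for q in ("extractor","knob_grip","hatch","mandrel","can","tin","dye"):
        for m in spotter.trace(cam,q)[:2]:
            M=m["mask"]&(d>0); p=P[M]
            print(q,round(m["confidence"],2),np.round(m["xy"]),M.sum(),np.round(np.median(p,0),3) if len(p) else None,np.round(np.percentile(p,[3,97],axis=0),3).tolist() if len(p) else None)
            if q in("knob_grip","hatch"): np.save(f"{cam}_{q}.npy",m["mask"])
    cv2.imwrite(f"pics/{cam}0.png",im)
E
```

```text
scene [1.21320126 0.82310947 0.8510808 ] [-0.15619384  0.3018475   0.83113393 -0.44012267]
extractor 0.89 [232. 223.] 10712 [ 0.687 -0.045  0.146] [[0.488, -0.236, 0.021], [0.817, 0.092, 0.155]]
knob_grip 0.85 [242. 200.] 3708 [ 0.605 -0.103  0.153] [[0.479, -0.24, 0.149], [0.72, 0.026, 0.18]]
knob_grip 0.48 [248. 161.] 360 [ 0.3   -0.503  0.03 ] [[0.259, -0.537, 0.008], [0.356, -0.436, 0.045]]
hatch 0.62 [245. 202.] 3707 [ 0.604 -0.102  0.153] [[0.478, -0.239, 0.149], [0.72, 0.025, 0.181]]
mandrel 0.96 [305. 247.] 1315 [0.555 0.124 0.092] [[0.515, 0.086, 0.005], [0.574, 0.143, 0.18]]
can 0.74 [294. 188.] 156 [ 0.395 -0.089  0.121] [[0.34, -0.173, 0.062], [0.42, -0.064, 0.124]]
tin 0.56 [236. 235.] 285 [0.723 0.043 0.174] [[0.701, 0.016, 0.148], [0.738, 0.057, 0.183]]
tin 0.38 [243. 202.] 3714 [ 0.605 -0.102  0.153] [[0.48, -0.239, 0.149], [0.72, 0.026, 0.18]]
dye 0.98 [323. 234.] 519 [0.435 0.09  0.063] [[0.407, 0.062, 0.006], [0.447, 0.104, 0.101]]
top [0.20821982 0.01812415 1.6118897 ] [ 0.0690489  -0.65474283  0.74897693 -0.07468358]
extractor 0.72 [298. 185.] 7828 [ 0.621 -0.104
[... 321 characters left out ...]
-0.245, 0.147], [0.722, 0.021, 0.161]]
hatch 0.46 [244. 217.] 411 [0.522 0.104 0.137] [[0.502, 0.075, 0.02], [0.555, 0.135, 0.184]]
mandrel 0.74 [246. 216.] 376 [0.521 0.102 0.137] [[0.502, 0.074, 0.022], [0.553, 0.131, 0.184]]
can 0.89 [306. 252.] 322 [ 0.39  -0.091  0.119] [[0.364, -0.122, 0.025], [0.422, -0.064, 0.128]]
can 0.64 [413. 258.] 670 [ 0.311 -0.494  0.02 ] [[0.263, -0.532, 0.002], [0.356, -0.443, 0.047]]
tin 0.7 [256. 163.] 152 [0.71  0.035 0.18 ] [[0.693, 0.015, 0.163], [0.733, 0.055, 0.187]]
dye 0.62 [258. 252.] 148 [0.415 0.076 0.1  ] [[0.396, 0.057, 0.066], [0.437, 0.096, 0.106]]
dye 0.34 [296. 185.] 8091 [ 0.621 -0.103  0.151] [[0.466, -0.277, 0.057], [0.787, 0.065, 0.16]]
```

View pics/scene0.png

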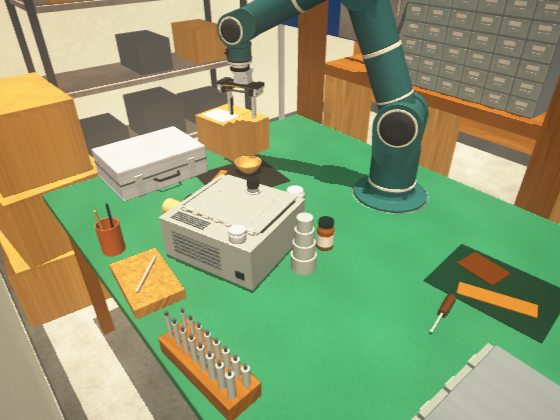

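View pics/top0.png

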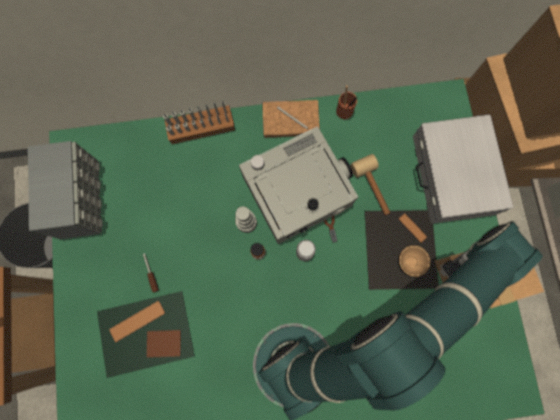

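The scene view shows the knob at (253,183) on the hatch, and the top view shows it at (313,204). The can is in front of the extractor at top (306,250), with the mandrel and jar to its left. The tin stands on the deck at (257,163). Next I fit the extractor's yaw and the knob position.

Run:
```python
from h import *
for cam in ("scene","top"):
    z=np.load(cam+".npz"); P=z["P"]; im=z["im"]; d=z["d"]
    box=(d>0)&(P[...,0]>.4)&(P[...,0]<.9)&(P[...,1]>-.32)&(P[...,1]<.1)
    n=(box&(abs(P[...,2]-.152)<.006)).astype(np.uint8)
    k,l,s,c=cv2.connectedComponentsWithStats(n); n=l==1+np.argmax(s[1:,4])
    print(cam,"top rect",cv2.minAreaRect((P[n][:,:2]*1000).astype(np.float32)))
    M=np.load(f"{cam}_hatch.npy")
    print(" hatch",cv2.minAreaRect((P[M&n][:,:2]*1000).astype(np.float32)))
    k=box&(im.max(-1)<70)&(P[...,2]>.165)&(P[...,2]<.21)
    p=P[k]; p=p[np.linalg.norm(p[:,:2]-np.median(p[:,:2],0),axis=1)<.04]
    print(" knob",len(p),p.mean(0).round(4),p.min(0).round(3),p.max(0).round(3))
    t=p[p[:,2]>.188]; print(" top",len(t),t.mean(0).round(4),(t.min(0)/2+t.max(0)/2).round(4))
    if cam=="scene": cv2.imwrite("pics/crop.png",cv2.resize(im[140:290,140:340],None,fx=4,fy=4,interpolation=2))
    else: cv2.imwrite("pics/crop2.png",cv2.resize(im[120:270,220:400],None,fx=4,fy=4,interpolation=2))
```

```text
scene top rect ((633.2482299804688, -100.15057373046875), (308.9331359863281, 323.240966796875), 20.282337188720703)
 hatch ((601.3132934570312, -111.34361267089844), (240.79063415527344, 274.6636962890625), 20.439315795898438)
 knob 92 [ 0.5438 -0.1252  0.1857] [ 0.524 -0.155  0.168] [ 0.557 -0.115  0.199]
 top 38 [ 0.5403 -0.1265  0.1936] [ 0.5403 -0.1352  0.1937]
top top rect ((633.995849609375, -99.559326171875), (304.3584289550781, 320.3703918457031), 19.85207748413086)
 hatch ((0.0, 0.0), (0.0, 0.0), 0.0)
 knob 88 [ 0.5313 -0.1336  0.1947] [ 0.517 -0.149  0.172] [ 0.549 -0.118  0.204]
 top 79 [ 0.5324 -0.1342  0.1962] [ 0.5333 -0.1337  0.197 ]
```

View pics/crop.png

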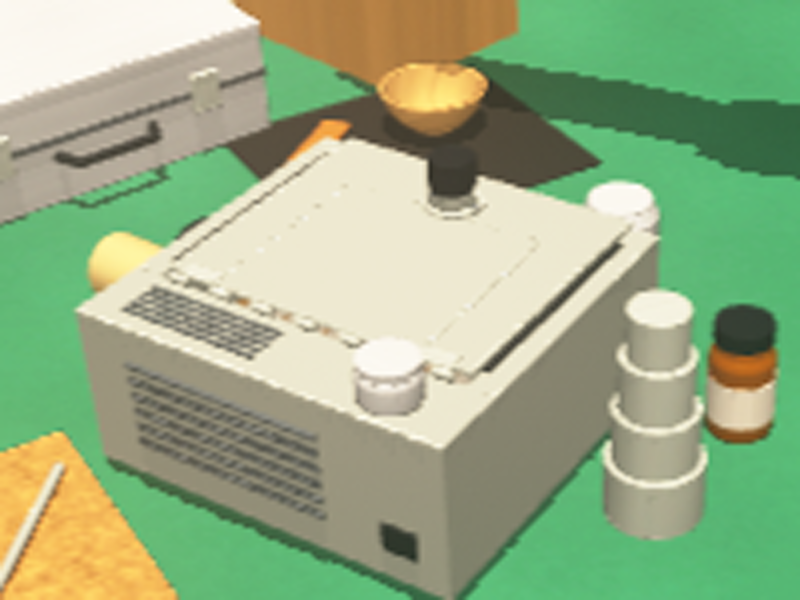

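View pics/crop2.png

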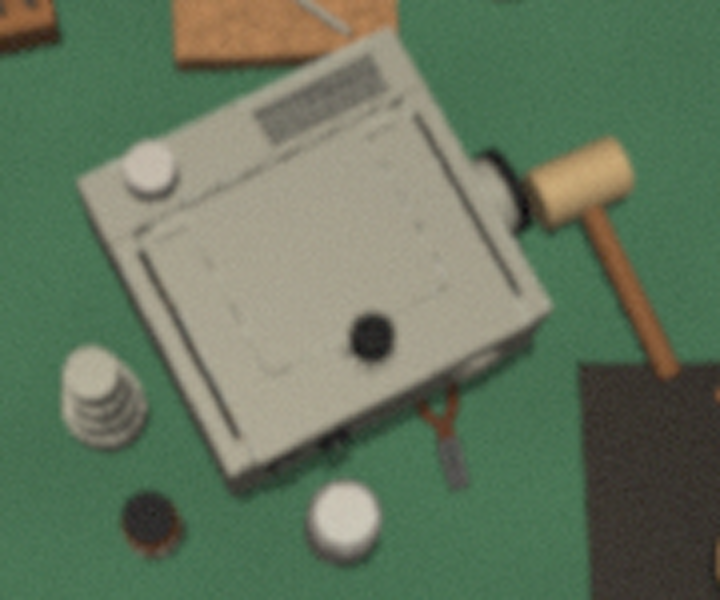

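```bash
cat >> h.py <<'E'
YAW=np.radians(20.05); HINGE=np.array([.6336+.085*np.cos(YAW),-.0998+.085*np.sin(YAW),.151])
RE=Rot.from_euler('z',YAW)
def pose(phi,tilt,yaw,dz=0):
    """TCP pose with grasp point on the knob at hatch angle phi; tool axis tilted by `tilt` towards the
    back like a hatch at that angle; yaw (deg) of the closing line from extractor y; dz backs off along tool."""
    k=HINGE+RE.apply(Rot.from_euler('y',phi).apply([-.190,0,.032]))
    o=RE*Rot.from_euler('y',tilt)*Rot.from_euler('z',yaw,degrees=True)*Rot.from_euler('x',np.pi)
    return k+o.apply([0,0,r.hold_point_z-dz]), o.as_quat(scalar_first=True)
E
python3 - <<'E'
from h import *
print(pose(0,0,0),pose(.78,.78,0))
for y in (-180,-135,-90,-45,0,45,90,135,180):
    print(y)
    for phi,t in ((0,0),(0,-.5),(.785,0),(.785,.4),(.785,.785)):
        q=r.inverse_kinematics(*pose(phi,t,y)); print("  ",phi,t,None if q is None else np.round(q,2))
E
```

```text
(array([ 0.53496365, -0.13579821,  0.1642    ]), array([6.02974379e-17, 9.84731891e-01, 1.74077865e-01, 1.06591950e-17])) (array([ 0.59528186, -0.11378454,  0.29400715]), array([ 0.06618239,  0.91078745,  0.16100619, -0.37438366]))
-180
   0 0 [ 0.77  0.42 -0.72  1.82  0.32  1.02  1.84]
   0 -0.5 [ 0.82  0.22 -0.49  2.13 -0.48  0.48  2.67]
   0.785 0 [ 0.66  0.43 -0.74  1.51  0.29  1.32  1.82]
   0.785 0.4 [ 0.48  0.67 -0.76  1.23  0.5   1.8   1.69]
   0.785 0.785 None
-135
   0 0 [ 1.01  0.56 -1.08  1.81  0.55  1.11  2.44]
   0 -0.5 [ 0.35  0.19  0.02  2.14 -0.69  0.53 -2.65]
   0.785 0 [ 0.86  0.55 -1.08  1.5   0.49  1.38  2.46]
   0.785 0.4 [ 0.62  0.79 -1.09  1.22  0.68  1.9   2.34]
   0.785 0.785 None
-90
   0 0 [ 0.2   0.33 -0.01  1.84  0.    0.97 -2.6 ]
   0 -0.5 [ 0.48  0.19 -0.12  2.14 -0.64  0.52 -1.91]
   0.785 0 [ 0.19  0.34 -0.08  1.53  0.03  1.27 -2.69]
   0.785 0.4 [ 0.08  0.57 -0.05  1.25  0.18  1.7  -2.77]
   0.785 0.785 None
-45
   0 0 [ 0.31  0.34 -0.14  1.84  0.05  0.97 -1.86]
   0 -0.5 [ 0.6   0.2  -0.25  2.13 -0.59  0.5  -1.16]
   0.785 0 [ 0.27  0.35 -0.19  1.5
[... 598 characters left out ...]
8 -0.55  1.82  0.24  1.    0.34]
   0 -0.5 [ 0.79  0.21 -0.46  2.13 -0.5   0.48  1.11]
   0.785 0 [ 0.54  0.39 -0.56  1.51  0.21  1.3   0.31]
   0.785 0.4 [ 0.31  0.6  -0.43  1.23  0.34  1.74  0.24]
   0.785 0.785 None
135
   0 0 [ 0.68  0.39 -0.6   1.82  0.26  1.01  1.11]
   0 -0.5 [ 0.81  0.22 -0.48  2.13 -0.48  0.48  1.89]
   0.785 0 [ 0.58  0.4  -0.62  1.51  0.24  1.3   1.07]
   0.785 0.4 [ 0.41  0.64 -0.62  1.23  0.43  1.78  0.96]
   0.785 0.785 None
180
   0 0 [ 0.77  0.42 -0.72  1.82  0.32  1.02  1.84]
   0 -0.5 [ 0.82  0.22 -0.49  2.13 -0.48  0.48  2.67]
   0.785 0 [ 0.66  0.43 -0.74  1.51  0.29  1.32  1.82]
   0.785 0.4 [ 0.48  0.67 -0.76  1.23  0.5   1.8   1.69]
   0.785 0.785 None
```

```bash
cat >> h.py <<'E'
def st(s=""):
    o=readout.get_obs(); print(s,"t",round(o["clock"],1),"tcp",np.round(o["tcp_pos"],4),"F",np.round(o["wrist_force"],1),"M",np.round(o["torque"],2),"w",round(float(o["gripper_width"]),4),"g",np.round(o["grasp_force"],1)); return o
E
python3 - <<'E'
from h import *
st()
o=readout.get_obs(); p=np.array(o["tcp_pos"]); p[2]=.34; r.move_straight(p,speed=.3)
P,Q=pose(0,0,90)
r.movep(P+[0,0,.15],Q); st("above")
print(r.move_straight(P,speed=.12,guard=8)); st("down")
r.grasp(); st("grasped")
o=readout.get_obs(); p=np.array(o["tcp_pos"])
print("guard",r.move_straight(p+[0,0,.010],speed=.02,guard=18)); o=st("lift")
print("rise",o["tcp_pos"]-p)
E
```

```text
t 0.8 tcp [ 0.2689 -0.5642  0.2054] F [-0.3  0.6 -0.2] M [ 0.04 -0.02 -0.03] w 0.0942 g 0.0
above t 3.3 tcp [ 0.5348 -0.1372  0.3141] F [ 0.7 -0.9  1. ] M [-0.01 -0.13  0.02] w 0.094 g 0.0
False
down t 4.7 tcp [ 0.5353 -0.1359  0.1648] F [0.1 0.2 0.1] M [-0.03 -0.17 -0.02] w 0.0939 g 0.0
grasped t 5.6 tcp [ 0.5349 -0.1358  0.1642] F [-0.5 -0.2 -0.4] M [-0.01 -0.04 -0.02] w 0.0371 g 30.0
guard True
lift t 6.1 tcp [ 0.5357 -0.1354  0.1727] F [  8.9  -1.1 -11.8] M [-0.4  -1.44  0.05] w 0.0377 g 30.0
rise [0.00076077 0.00037796 0.00853584]
```

Run:
```python
from h import *
for cam in ("scene","top"):
    z0=np.load(cam+".npz")
    im,d=vision.grab_frame(cam); P=cloud(cam,d)
    L=RE.inv().apply((z0["P"].reshape(-1,3)-HINGE)).reshape(P.shape)
    dz=P[...,2]-z0["P"][...,2]
    ok=(d>0)&(z0["d"]>0)&(abs(z0["P"][...,2]-.153)<.006)&(abs(L[...,1])<.125)&(abs(dz)<.02)
    for a in (-.22,-.18,-.12,-.06,.03):
        m=ok&(abs(L[...,0]-a)<.015); print(cam,a,m.sum(),np.round(np.median(dz[m])*1000,1) if m.any() else None)
st()
```

```text
scene -0.22 278 9.1
scene -0.18 384 7.5
scene -0.12 436 5.0
scene -0.06 472 2.5
scene 0.03 300 -0.7
top -0.22 218 8.6
top -0.18 234 7.3
top -0.12 242 5.3
top -0.06 255 3.2
top 0.03 300 -1.9
 t 6.2 tcp [ 0.5357 -0.1354  0.1724] F [  9.1  -1.2 -11.1] M [-0.47 -1.43  0.  ] w 0.0373 g 30.0
```

The lid is 8 mm up at the knob, more than a caught hatch allows, and it tilts about the hinge. So it is free and the knob needs no turn. I'll lower it, regrasp with the closing line along the hinge and the tool pre-tilted, and follow the arc.

Run:
```python
from h import *
P,Q=pose(0,0,90)
r.move_straight(P,speed=.03); st("lowered")
r.release(); r.move_straight(P+[0,0,.07],speed=.15)
P1,Q1=pose(0,-.4,0,dz=.07); P2,_=pose(0,-.4,0)
r.movep(P1,Q1); print(r.move_straight(P2,speed=.08,guard=10)); st("at knob")
r.grasp(); st("grasp")
for i,phi in enumerate(np.linspace(0,.22,4)[1:]):
    p,q=pose(phi,phi-.4,0); g=r.move_straight(p,q,speed=.05,guard=25); st(f"phi {phi:.2f} {g}")
    if g: break
```

```text
lowered t 6.6 tcp [ 0.535  -0.1357  0.1645] F [-2.1 -0.1  4.8] M [0.09 0.33 0.02] w 0.0376 g 30.0
False
at knob t 10.2 tcp [ 0.5419 -0.1334  0.1661] F [0.2 0.3 0.5] M [-0.14  0.34 -0.07] w 0.0942 g 0.0
grasp t 11.1 tcp [ 0.5422 -0.1344  0.1659] F [ 4.6 -7.  -3.6] M [-1.34 -0.2  -0.6 ] w 0.0373 g 30.0
phi 0.07 False t 11.5 tcp [ 0.5437 -0.1339  0.1792] F [ 3.7 -6.4 -5.5] M [-1.53 -0.35 -0.65] w 0.0375 g 30.0
phi 0.15 False t 12.0 tcp [ 0.5461 -0.133   0.1923] F [ 4.6 -7.6 -5.2] M [-1.57 -0.53 -0.51] w 0.0373 g 30.0
phi 0.22 False t 12.4 tcp [ 0.5493 -0.132   0.2051] F [ 4.7 -7.  -5.1] M [-1.66 -0.65 -0.35] w 0.0373 g 30.0
```

Following cleanly at about 5 N. I'll continue to 45°, then measure the lid.

Run:
```python
from h import *
for phi in np.linspace(.22,.785,8)[1:]:
    p,q=pose(phi,phi-.4,0)
    try: g=r.move_straight(p,q,speed=.05,guard=25)
    except r.Unreachable as e: print("unreach",phi,e); break
    st(f"phi {phi:.2f} {g}")
    if g: break
r.wait(.5); st("end")
for cam in ("scene","top"):
    im,d=vision.grab_frame(cam); P=cloud(cam,d); cv2.imwrite(f"pics/{cam}1.png",im)
    if cam=="scene": cv2.imwrite("pics/scene1c.png",cv2.resize(im[100:300,120:360],None,fx=3,fy=3))
    for m in spotter.trace(cam,"hatch")[:1]:
        L=RE.inv().apply(P[m["mask"]&(d>0)]-HINGE)
        L=L[(L[:,0]<-.02)&(abs(L[:,1])<.13)&(L[:,2]>0)&(L[:,2]<.25)]
        a=np.degrees(np.arctan2(L[:,2],-L[:,0])); print(cam,m["confidence"],len(L),np.percentile(a,[10,25,50,75,90]).round(1))
```

```text
phi 0.30 False t 12.8 tcp [ 0.5538 -0.1303  0.2189] F [ 3.  -7.1 -5.4] M [-1.64 -0.7  -0.24] w 0.0372 g 30.0
phi 0.38 False t 13.3 tcp [ 0.5594 -0.1283  0.2323] F [ 2.2 -8.2 -4.6] M [-1.58 -0.74 -0.11] w 0.0378 g 30.0
phi 0.46 False t 13.7 tcp [ 0.566  -0.1259  0.2452] F [ 2.4 -7.5 -3.8] M [-1.6  -0.66  0.05] w 0.0376 g 30.0
phi 0.54 False t 14.1 tcp [ 0.5736 -0.1231  0.2575] F [ 1.2 -7.6 -2.7] M [-1.49 -0.57  0.11] w 0.0376 g 30.0
phi 0.62 False t 14.6 tcp [ 0.5821 -0.1201  0.2692] F [-0.1 -8.1 -2.5] M [-1.47 -0.47  0.27] w 0.0375 g 30.0
phi 0.70 False t 15.0 tcp [ 0.5915 -0.1167  0.2801] F [ 0.  -8.1 -1.7] M [-1.43 -0.38  0.46] w 0.0372 g 30.0
phi 0.79 False t 15.5 tcp [ 0.6018 -0.113   0.2902] F [-0.5 -8.3 -0.5] M [-1.53 -0.3   0.53] w 0.0379 g 30.0
end t 16.0 tcp [ 0.6017 -0.113   0.2902] F [ 0.9 -8.1 -1.2] M [-1.4  -0.63  0.57] w 0.0374 g 30.0
scene 0.88 5072 [44.1 44.7 45.4 46.4 47.9]
top 0.77 1017 [44.8 45.3 45.8 46.7 48.1]
```

View pics/scene1c.png

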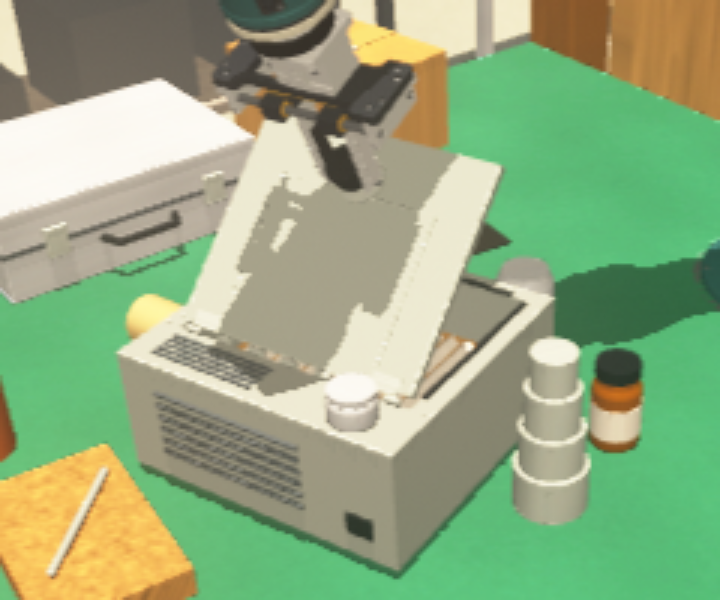

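View pics/top1.png

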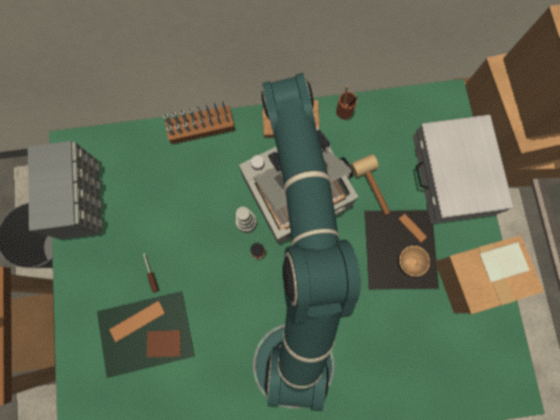

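The scene crop shows the hatch up at about 45°, gripped by the knob around crop pixel (345,180). The tin, mandrel, jar and can stand where they were, and the top view shows the rest in place too. Handing in.

```bash
python3 -c "
from h import *
st(); print(job.finish_job())"
```

```text
t 16.2 tcp [ 0.6017 -0.113   0.2902] F [ 0.1 -7.8 -1.9] M [-1.37 -0.67  0.59] w 0.0375 g 30.0
the job is handed in; nothing more can be done
None
```

The hatch turned out not to be caught, so I did not turn the knob; it is raised to about 45 degrees, the arm is still holding it by the knob, and the job is handed in with nothing else on the bench moved as far as the final pictures show.

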